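Open the tea chest

TASK

A green mug stands in the way in front of the closed wooden tea chest. First push the mug aside along the sideboard, to either side, until it no longer stands in front of the chest (keep it upright, do not lift it); then tip the chest's lid up with the fingertips by the lip at the middle of its front edge and push it over backwards until it stays fully open by itself. Grip nothing, do not force or squeeze the mug or the lid, leave the other things where they are, and finish with the hand clear.

Things in the scene. Friction and masses are not known exactly. Their poses are not given: they have to be found in the camera images.
- tea_box: Closed brown wooden tea chest, fixed in place, 254 mm wide (own y), 124 mm high when shut. Origin: under its centre, on the sideboard. Own +x points to its back (hinge side), +y to the left seen from the robot, z up. Front wall at own x = -79 mm, back at +91 mm. A fixed drawer knob (18 mm thick, own y = 0, 36 mm high) sticks out to own x = -97 mm.
- tea_box_lid (a joint): Angle of the tea chest's lid, rad: 0 shut, grows as it opens, 1.75 at its stop (fully open, leaning a little backwards). Little friction, no spring; the lid weighs 0.3 kg: let go below about 1.45 it falls shut, past about 1.55 its weight carries it back to the stop and holds it there.
- lid_lip (a point): Middle of the lower front edge of the lid's lip (moves with the lid): a brass-coloured ledge at the middle of the lid's front edge, 36 mm wide, 6 mm thick, sticking out 6 mm from the lid and 8 mm from the front wall, free below. Shut, it is 114 mm above the sideboard and 181 mm in front of the hinge line. The lid is a flat board 171 x 254 x 11 mm, its underside in the plane of the hinge line.
- lid_hinge (a point): Middle of the lid's hinge line (it runs along the chest's own y), at the chest's own x = 94 mm, 112 mm above the sideboard.
- mug: Loose green mug in front of the chest, upright, 98 mm high, 0.2 to 0.35 kg. Round body 78 mm across; the handle sticks out along its own -y (109 mm over all). Origin: on its underside, midway along the 109 mm; the round body's axis lies 15 mm from it towards own +y. At first it stands 153 to 165 mm in front of the chest's centre, within 40 mm of its middle.
- bun: Loose round brioche bun, 64 mm across, 51 mm high, origin under its centre; left of the chest. To be left alone.
- jam_jar: Loose jam jar with a dark blue lid, 60 mm across, 70 mm high, origin under its centre; left of the chest. To be left alone.
- muffin: Loose dark muffin in a silver fluted case, 80 mm across, 57 mm high, origin under its centre; left of the chest. To be left alone.
Mind the look-alikes: they are no part of the job. What is shaped like the mug but orange or purple is not meant.

How it is judged:
By the outcome, as a careful person would: the job done as asked, in the order asked, and still so for the second after the job is handed in, with the robot touching nothing.
It also fails if it takes over 64 s, if anything falls off the work surface, if the arm or the gripper's body presses on something with over 40 N, if the wrist force passes 120 N, or if a joint passes its speed limit or range.

ROBOT

A 6-joint arm with a two-finger parallel gripper is mounted at the origin on a cart in front of the work surface, level with it; the furniture and walls round the work are solid. World frame = base frame: x ahead of the robot, y to its left, z up, the work surface at z = 0. Lengths are in m, angles in rad, forces in N, time in s.
With the tool pointing down it reaches from about 0.325 to 0.85 m from the base axis. Payload 4.4 kg.
Tool frame: the origin (TCP) lies midway between the tips of the shut fingers; the grasp point (between the pads) lies ctrl.grasp_offset behind it (ctrl.grasp_offset is the distance from the TCP to the grasp point, in m); z points along the fingers, y is the direction in which the jaws open and shut (so a half turn about z gives the same grasp; the last joint's range is limited). The gripper opens to 94 mm and grips with 3 to 60 N. Pads are 16 mm wide; open, the fingers measure 119 mm over their backs; the gripper's body (75 mm by 177 mm) begins 78 mm behind the grasp point.
Start: joints at [-1.389, 0.207, 1.542, -0, 1.393, -0.15], TCP at [0.188, -0.543, 0.205] pointing down, gripper open.
Joint ranges: [-2.73, 2.73], [-0.86, 2.22], [0.23, 2.46], [-1.11, 4.25], [0.08, 2.63], [-2.82, 2.82]. Speed limits (rad/s): [2.79, 2.79, 3.14, 3.14, 3.14, 3.14].

INTERFACE

Orientations are given as a unit quaternion [x, y, z, w].
In Python, from cell import readout, snapshot, camera_params, order, ctrl gives the robot as it stands.
- The arm moves only by the shell command python3 -m handwheel 'ROWS' [FORCE]. ROWS is text: rows parted by semicolons, each of 7 numbers parted by spaces: the shift along the world's x, y, z in cm, then the turn, a rotation vector about the world's x, y, z in degrees, then the gripper command: -1 is shut, 1 is fully open, values between are in proportion. A call has 1 to 20 rows; each row shifts and turns the pose as measured when the row begins; what a row does not reach is not made up. A row lasts 1/10 s, in which the tool goes at most 50 mm and 8.59 degrees, less where a joint would pass 70% of its speed; a pose out of reach is approached as far as the arm can. A call is refused whole if a number of a shift passes 5 or a number of a turn 8.59, either way. A call with a gripper value outside its range is refused whole. The fingers move at their own pace and stop on an object; FORCE is the grip in N (left out, the last holds). Time passes only in rows, so rows that do not move let the fingers close. It gives the time, the measured TCP pose, the force and the opening at its end, in the units of the state.
- readout.get_obs(): the state, without advancing time (a new reading comes with each control period).
- snapshot(name): name is "scene" or "side" or "wrist"; returns the picture (384x512x3 uint8, red, green, blue); there is no depth.
- camera_params(name): a dict with "fx", "fy", "cx", "cy" (pixels), "k1" (the pictures are not rectified: a ray, as slopes to the right and down, at radius r is drawn at 1 + k1 r^2 times it, then the intrinsics apply), "position" and "attitude" of the camera in the world. Camera axes: x right, y down, z forward; pixel columns grow to the right and rows downward; lengths in m; the calibration is good to about 2 mm. A picture is of the moment at which its call begins: read the wrist's pose just before it. camera_params takes no time and is no camera call; for the wrist camera it gives the pose at the moment of the call.
- order.finish_job(): hands the job in, once; it reports no verdict.
The state is a dict: "clock": time; "qpos": joint angles; "joint_velocities": joint speeds; "joint_efforts": joint torques, N m; "tcp_pos": TCP position; "ee_rot": TCP orientation; "contact_force": force on the tool from outside, world axes, zero at the start; "wrist_torque": the same for the moment, N m; "width": finger opening in m.
Only numpy, scipy, OpenCV 4.12 (cv2) and the standard library are available. Lean on these libraries where they do the work, as an engineer would, in place of code of your own. Each camera call takes 0.05 s, during which the arm holds its last target.

## Working session

There is one attempt and no reset: what is moved stays moved. The work goes in short steps, Python scripts to look and compute and a shell command to move; the robot and the scene stay as the last step left them, time stands still between calls to the robot, and variables do not carry over. Pictures are saved under pics/ and viewed, and the job is handed in when it is done.

```bash
ls; mkdir -p pics
python3 - <<'E'
from cell import readout, snapshot, camera_params, ctrl
import cv2
o=readout.get_obs(); print(o); print(ctrl.grasp_offset)
for n in ("scene","side"):
    print(n,camera_params(n)); cv2.imwrite(f"pics/{n}0.png",snapshot(n)[:,:,::-1])
E
```

```text
pics
{'clock': 0.0, 'qpos': array([-1.38847364e+00,  2.07425269e-01,  1.54293824e+00, -1.84107892e-05,
        1.39348164e+00, -1.50517113e-01]), 'joint_velocities': array([-0.00087425,  0.00012262,  0.00131791, -0.00094644, -0.00020812,
        0.00107446]), 'joint_efforts': array([-8.06475127e-04, -3.70878661e+01, -2.81418371e+01,  6.96806191e-02,
        3.61399201e-02, -1.51865202e-04]), 'tcp_pos': array([ 0.18769609, -0.54265599,  0.20429527]), 'ee_rot': array([ 9.86183243e-01,  1.65654285e-01, -2.69678367e-05, -1.12596338e-03]), 'contact_force': array([-0.06810642, -0.40374019, -0.34498212]), 'wrist_torque': array([-0.02482855,  0.02450643, -0.05697573]), 'width': 0.0942890500162075}
0.0188
scene {'fx': 390.5058031479537, 'fy': 390.5058031479537, 'cx': 257.9013279607484, 'cy': 185.58043552995088, 'k1': 0.01685820773574381, 'position': array([-0.01330144,  0.91315261,  0.75823728]), 'attitude': array([-0.26956183,  0.83701767, -0.45391141,  0.14388284])}
side {'fx': 482.45130996904214, 'fy': 482.45130996904214, 'cx': 260.0443468539483, 'cy': 190.9355402264796, 'k1': -0.029391989873985825, 'position': array([0.26520876, 1.09191251, 0.73305144]), 'attitude': array([-0.12854897,  0.86071666, -0.48685041,  0.0749578 ])}
```

View pics/scene0.png

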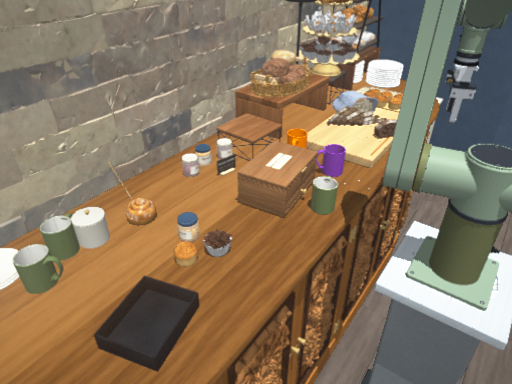

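View pics/side0.png

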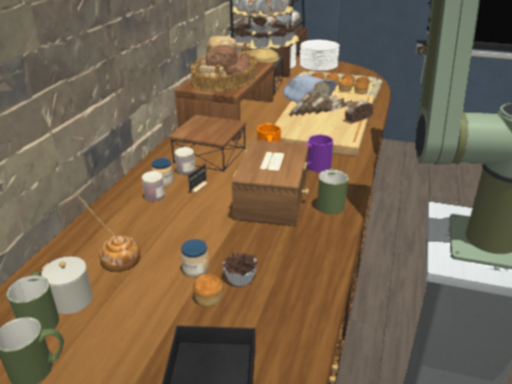

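The green mug in front of the chest is at scene (324,195) and side (332,190). The other green mugs, at scene (38,268) and (60,237), stand far left and are not in front of the chest. The purple mug (332,160) and the orange one (297,138) are look-alikes. I'll confirm with an enlarged crop.

Run:
```python
import cv2, numpy as np
a=cv2.imread("pics/scene0.png")[110:270,170:370]; b=cv2.imread("pics/side0.png")[115:315,150:370]
cv2.imwrite("pics/c1.png",cv2.resize(a,None,fx=4,fy=3.7,interpolation=cv2.INTER_CUBIC) if 0 else cv2.resize(a,(750,600),interpolation=cv2.INTER_CUBIC))
cv2.imwrite("pics/c2.png",cv2.resize(b,(660,600),interpolation=cv2.INTER_CUBIC))
```

```text
(no output)
```

View pics/c1.png

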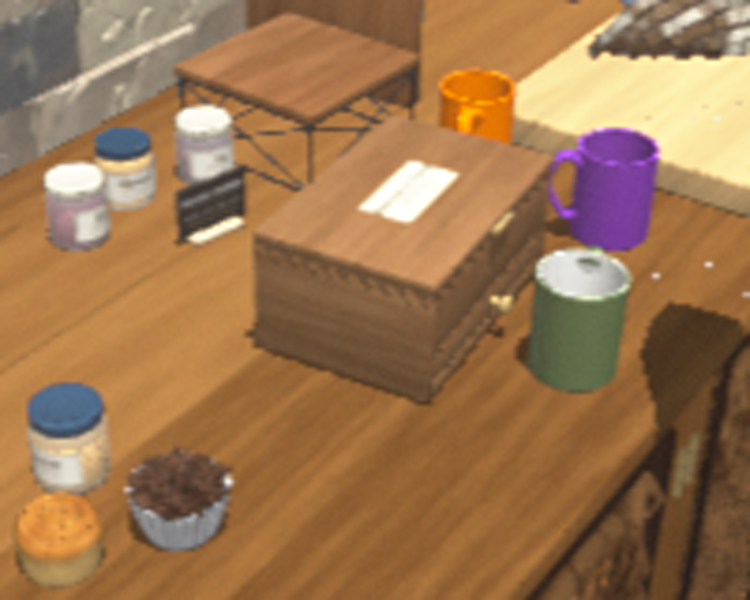

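View pics/c2.png

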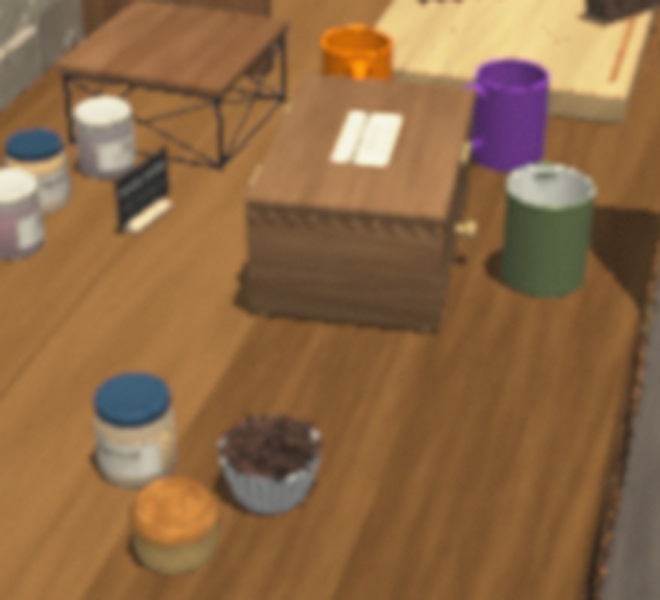

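```bash
cat > h.py <<'E'
import numpy as np, cv2
from scipy.spatial.transform import Rotation as R
def ray(c,uv):
    s=((np.array(uv,float)-[c['cx'],c['cy']])/[c['fx'],c['fy']])
    u=s.copy()
    for _ in range(30): u=s/(1+c['k1']*(u@u))
    d=R.from_quat(c['attitude']).apply([u[0],u[1],1.]); return np.array(c['position']),d/np.linalg.norm(d)
def onz(c,uv,z):
    p,d=ray(c,uv); return p+d*(z-p[2])/d[2]
def tri(cs,uvs):
    A=np.zeros((3,3));b=np.zeros(3);L=[]
    for c,u in zip(cs,uvs):
        p,d=ray(c,u);M=np.eye(3)-np.outer(d,d);A+=M;b+=M@p;L.append((p,d))
    x=np.linalg.solve(A,b)
    return x,max(np.linalg.norm((np.eye(3)-np.outer(d,d))@(x-p)) for p,d in L)
def proj(c,X):
    v=R.from_quat(c['attitude']).inv().apply(np.array(X)-c['position']);s=v[:2]/v[2]
    s=s*(1+c['k1']*(s@s));return s*[c['fx'],c['fy']]+[c['cx'],c['cy']]
E
python3 - <<'E'
from h import *; from cell import camera_params
S,D=camera_params("scene"),camera_params("side")
np.set_printoptions(precision=4,suppress=True)
f=lambda x,y:(170+x*.26667,110+y*.26667); g=lambda x,y:(150+x/3,115+y/3)
for n,a,b in [("FL",(432,288),(445,218)),("BL",(255,237),(250,205)),("FR",(552,152),(476,95)),("BR",(400,120),(310,78)),("knob",(502,302),(470,229)),("FLbase",(428,402),(437,327)),
  ("muffin top",(178,480),(270,450)),("jar top",(67,408),(135,398)),("bun top",(60,525),(176,515)),("purple rim c",(616,150),(512,80)),("mug rim c",(582,272),(550,187))]:
    x,e=tri([S,D],[f(*a),g(*b)]); print(n,x,e*1000, onz(S,f(*a),.124)[:2],onz(D,g(*b),.124)[:2])
for n,c in(("scene",S),("side",D)):
    im=cv2.imread(f"pics/{n}0.png");h=cv2.cvtColor(im,cv2.COLOR_BGR2HSV)
    m=cv2.inRange(h,(45,60,30),(85,255,200));k,l,st,ce=cv2.connectedComponentsWithStats(m)
    for i in range(1,k):
        if st[i,4]>150: print(n,st[i],ce[i])
E
```

```text
FL [0.4797 0.0814 0.125 ] 0.4899927456703713 [0.4809 0.0793] [0.4797 0.0806]
BL [0.6464 0.0944 0.1178] 1.3677298324659395 [0.6417 0.1003] [0.6414 0.1069]
FR [ 0.5083 -0.1692  0.1232] 5.567271505887782 [ 0.5133 -0.1784] [ 0.5045 -0.1554]
BR [ 0.6806 -0.1798  0.107 ] 0.39327775782492436 [ 0.6621 -0.1506] [ 0.6697 -0.1462]
knob [ 0.4824 -0.0445  0.0418] 0.8463578445451938 [0.4262 0.0642] [0.4561 0.092 ]
FLbase [0.4843 0.0711 0.0055] 1.3034559326783315 [0.405  0.2051] [0.4493 0.2356]
muffin top [0.5587 0.3025 0.0386] 2.983827525630014 [0.4934 0.3718] [0.5207 0.4032]
jar top [0.6625 0.3087 0.0657] 0.6075740855841893 [0.6062 0.3589] [0.6273 0.3779]
bun top [0.6011 0.3836 0.0325] 2.2437850401375785 [0.5257 0.4482] [0.5558 0.4786]
purple rim c [ 0.4898 -0.2696  0.0924] 1.6612998706604052 [ 0.4674 -0.2165] [ 0.4777 -0.1989]
mug rim c [ 0.4128 -0.0498  0.0957] 1.55510275088992 [ 0.3959 -0.0111] [0.4055 0.0038]
```

Run:
```python
from h import *; from cell import camera_params,readout,snapshot
np.set_printoptions(precision=4,suppress=True)
o=readout.get_obs(); print(R.from_quat(o['ee_rot']).as_matrix())
c=camera_params("wrist"); print(c, R.from_quat(c['attitude']).as_matrix())
S,D=camera_params("scene"),camera_params("side")
for p in [(366.7,198),(351.7,301.7)]: print("edge",onz(D,p,0))
for n,c,box in(("scene",S,(300,340,170,220)),("side",D,(310,352,165,218))):
    im=cv2.imread(f"pics/{n}0.png");h=cv2.cvtColor(im,cv2.COLOR_BGR2HSV)
    print(h[200 if n=="scene" else 195, 323 if n=="scene" else 332])
    m=np.zeros(h.shape[:2],np.uint8);x0,x1,y0,y1=box
    m[y0:y1,x0:x1]=cv2.inRange(h,(38,50,30),(85,255,220))[y0:y1,x0:x1]
    st=cv2.connectedComponentsWithStats(m)[2];i=1+st[1:,4].argmax();s=st[i];print(n,s)
    # bottom near base: lowest point, axis by silhouettes at base
    for dz in(0.02,0.05):pass
    ys,xs=np.where(m>0);cols=sorted(set(xs));
    low=[(x,ys[xs==x].max()) for x in cols]; b=max(low,key=lambda t:t[1]);print("lowest",b,onz(c,(np.mean([x for x,y in low if y==b[1]]),b[1]+.5),0))
```

```text
[[ 0.9451  0.3267 -0.0004]
 [ 0.3267 -0.9451  0.002 ]
 [ 0.0003 -0.002  -1.    ]]
{'fx': 324.7575239558339, 'fy': 324.7575239558339, 'cx': 256.0785383956042, 'cy': 195.23454542838442, 'k1': -0.057724970733050884, 'position': array([ 0.2639, -0.5176,  0.3837]), 'attitude': array([ 0.8071, -0.5739, -0.0815,  0.1121])} [[ 0.3281 -0.9081 -0.2603]
 [-0.9446 -0.3162 -0.0874]
 [-0.0029  0.2745 -0.9616]]
edge [ 0.3213 -0.125   0.    ]
edge [0.3043 0.3089 0.    ]
[ 41  83 108]
scene [312 188  25  26 485]
lowest (np.int64(321), np.int64(213)) [ 0.3936 -0.0246  0.    ]
[40 87 94]
side [319 181  28  32 717]
lowest (np.int64(328), np.int64(212)) [ 0.4028 -0.0216  0.    ]
```

```bash
python3 -m handwheel '2.5 3.5 0 0 0 8.5 0; 2.5 3.5 0 0 0 8.5 0; 2.5 3.5 0 0 0 8.5 0; 2.5 3.5 0 0 0 8.5 0; 2.5 3.5 0 0 0 8.5 0; 2.5 3.5 0 0 0 8.5 0; 2.5 3.5 0 0 0 8.5 0; 2.5 3.5 0 0 0 8.5 0; 2.5 3.5 0 0 0 8.5 0; 0 0 0 0 0 0 0'
python3 - <<'E'
from h import *; from cell import camera_params,readout,snapshot
np.set_printoptions(precision=4,suppress=True)
o=readout.get_obs(); print(R.from_quat(o['ee_rot']).as_matrix(),o['qpos'],o['contact_force'])
c=camera_params("wrist"); np.save("w1.npy",c,allow_pickle=True)
cv2.imwrite("pics/w1.png",snapshot("wrist")[:,:,::-1])
E
```

```text
clock: 1.1
tcp_pos: [0.4152, -0.2129, 0.1992]
ee_rot: [0.663, 0.749, -0.0, -0.004]
contact_force: [-0.5, -0.3, -0.4]
width: 0.0473
[[-0.1217  0.9925 -0.0063]
 [ 0.9926  0.1217  0.0043]
 [ 0.005  -0.0057 -1.    ]] [-0.6592 -0.0166  1.7984 -0.0005  1.3674 -0.7811] [-0.5468 -0.257  -0.3818]
```

View pics/w1.png

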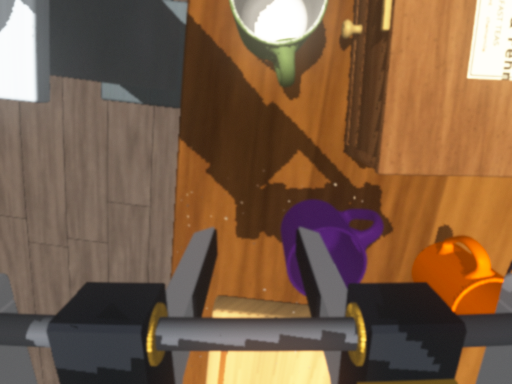

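Run:
```python
from h import *
np.set_printoptions(precision=4,suppress=True)
c=np.load("w1.npy",allow_pickle=True).item()
for n,p,z in [("handle end",(289,84),.05),("handle top",(286,48),.09),("purple left edge",(283,225),.095),("purple near",(305,292),.095),("purple top",(310,200),.095),("lidFR",(380,172),.123),("knob tip",(344,30),.036),("lip front",(383,28),.117),("lip rightend",(385,30),.117),("rim L",(231,5),.098),("rim R",(327,5),.098),("edge",(180,150),0)]:
    print(n,onz(c,p,z))
```

```text
handle end [ 0.4341 -0.1116  0.05  ]
handle top [ 0.4242 -0.0864  0.09  ]
purple left edge [ 0.4435 -0.2392  0.095 ]
purple near [ 0.4757 -0.3069  0.095 ]
purple top [ 0.4644 -0.2121  0.095 ]
lidFR [ 0.5111 -0.1742  0.123 ]
knob tip [ 0.4812 -0.0534  0.036 ]
lip front [ 0.4926 -0.0672  0.117 ]
lip rightend [ 0.4944 -0.0683  0.117 ]
rim L [ 0.3763 -0.0613  0.098 ]
rim R [ 0.4512 -0.0518  0.098 ]
edge [ 0.3223 -0.1966  0.    ]
```

```bash
python3 -m handwheel '0.2 3.1 -2 0 0 0 0.2; 0.1 3.1 -2 0 0 0 0.2; 0 0 -4 0 0 0 0.2; 0 0 -4 0 0 0 0.2; 0 0 -3 0 0 0 0.2; 0 0 0 0 0 0 0.2; 0 0 0 0 0 0 0.2'
python3 - <<'E'
from h import *; from cell import camera_params,readout,snapshot
np.set_printoptions(precision=4,suppress=True)
c=camera_params("wrist"); np.save("w2.npy",c,allow_pickle=True)
cv2.imwrite("pics/w2.png",snapshot("wrist")[:,:,::-1])
cv2.imwrite("pics/s2.png",cv2.resize(snapshot("side")[100:300,200:420],(660,600))[:,:,::-1])
E
```

```text
clock: 1.85
tcp_pos: [0.4149, -0.1582, 0.0463]
ee_rot: [0.67, 0.742, -0.003, -0.001]
contact_force: [-0.3, 0.3, 0.4]
width: 0.0564
```

View pics/w2.png

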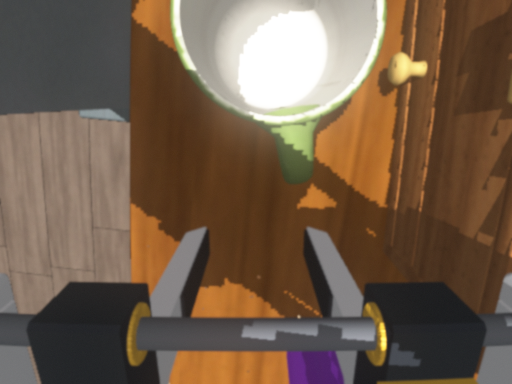

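View pics/s2.png

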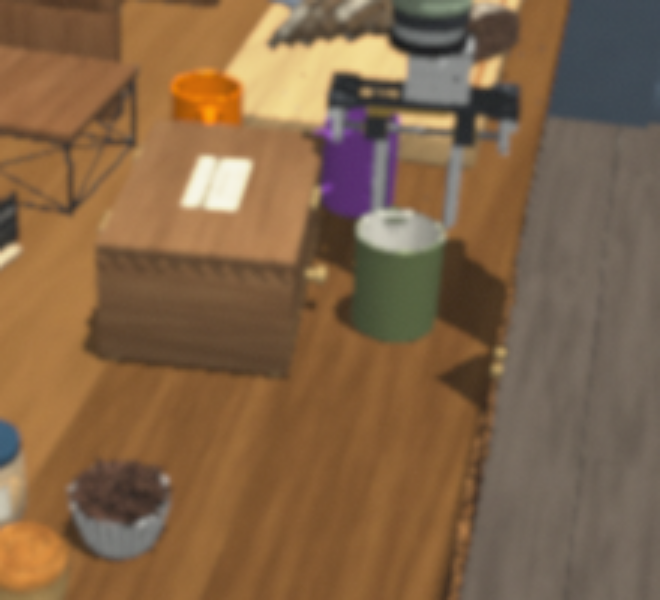

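Run:
```python
from h import *
np.set_printoptions(precision=4,suppress=True)
c=np.load("w2.npy",allow_pickle=True).item()
for n,p,z in [("rimL",(172,12),.098),("rimR",(386,12),.098),("rim low",(280,122),.098),("handle low end",(297,183),.03),("handle low end",(297,183),.06),("h root",(296,125),.085),("knob",(389,68),.036)]:
    print(n,onz(c,p,z))
print(proj(c,[.4149-.028,-.1582,.0463]),proj(c,[.4149+.028,-.1582,.0463]))
```

```text
rimL [ 0.3742 -0.0504  0.098 ]
rimR [ 0.4506 -0.0422  0.098 ]
rim low [ 0.4174 -0.0852  0.098 ]
handle low end [ 0.4372 -0.1242  0.03  ]
handle low end [ 0.4328 -0.1172  0.06  ]
h root [ 0.4252 -0.0863  0.085 ]
knob [ 0.4782 -0.0524  0.036 ]
[208.6423 235.9837] [301.6434 245.1874]
```

```bash
python3 -m handwheel '0.9 0 0 0 0 6 0.2; 0 1 0 0 0 0 0.2; 0 1 0 0 0 0 0.2; -0.1 1 0 0 0 0 0.2; -0.1 1 0 0 0 0 0.2; -0.1 1 0 0 0 0 0.2;  -0.1 0.7 0 0 0 0 0.2; -0.1 0.6 0 0 0 0 0.2; 0 0.6 0 0 0 0 0.2; -0.1 0.6 0 0 0 0 0.2; -0.1 0.6 0 0 0 0 0.2; -0.1 0.8 0 0 0 0 0.2; -0.1 0.8 0 0 0 0 0.2'
python3 - <<'E'
from h import *; from cell import camera_params,readout,snapshot
np.set_printoptions(precision=4,suppress=True)
print(readout.get_obs()['contact_force'])
c=camera_params("wrist"); np.save("w3.npy",c,allow_pickle=True)
cv2.imwrite("pics/w3.png",snapshot("wrist")[:,:,::-1])
E
```

```text
clock: 3.25
tcp_pos: [0.4199, -0.0594, 0.0552]
ee_rot: [0.631, 0.775, -0.004, 0.009]
contact_force: [0.5, -2.6, 2.2]
width: 0.0568
[ 0.5318 -2.5993  2.1804]
```

View pics/w3.png

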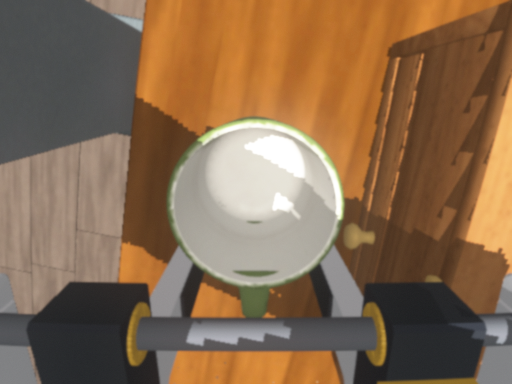

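The handle sits between the two fingers and the mug is upright, moving with about 2.6 N. I'll carry on.

```bash
python3 -m handwheel '-0.3 1.1 -0.2 0 0 0 0.2; -0.2 1.1 -0.2 0 0 0 0.2; -0.2 1.1 -0.2 0 0 0 0.2; -0.2 1.1 -0.2 0 0 0 0.2; -0.2 1.1 -0.2 0 0 0 0.2; -0.2 1.1 -0.2 0 0 0 0.2; -0.2 1.1 -0.2 0 0 0 0.2; -0.2 1.1 -0.1 0 0 0 0.2; -0.2 1.1 -0.1 0 0 0 0.2; -0.2 1.1 -0.1 0 0 0 0.2'
```

```text
clock: 4.3
tcp_pos: [0.4222, 0.038, 0.0562]
ee_rot: [0.627, 0.778, -0.004, 0.039]
contact_force: [0.9, -4.5, 6.7]
width: 0.0563
```

Run:
```python
from h import *; from cell import camera_params,readout,snapshot
np.set_printoptions(precision=4,suppress=True)
o=readout.get_obs();print(o['contact_force'],o['wrist_torque'],o['qpos'],R.from_quat(o['ee_rot']).as_matrix())
a=snapshot("wrist")[:,:,::-1];b=snapshot("side")[100:300,200:420,::-1]
cv2.imwrite("pics/w4.png",np.hstack([cv2.resize(a,(400,300)),cv2.resize(b,(330,300))]))
```

```text
[ 0.9016 -4.5279  6.7208] [-1.0612 -0.0634  0.0112] [-0.0732  0.0447  2.0733 -0.062   0.9652 -0.2528] [[-0.21    0.9761  0.0553]
 [ 0.9755  0.213  -0.0551]
 [-0.0656  0.0424 -0.9969]]
```

View pics/w4.png

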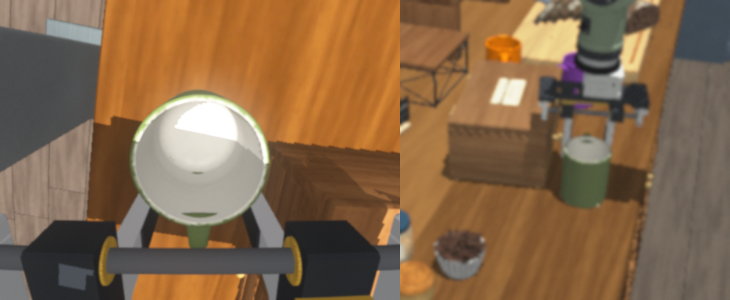

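```bash
python3 -m handwheel '0 -0.3 0 0 0 0 0.2; 0 0 0 0 0 0 0.2'; python3 -m handwheel '-0.5 -0.3 0 3 3 0 0.2; 0 0 -0.8 0 0 0 0.2;0 0 0 0 0 0 0.2'
```

```text
clock: 4.6
tcp_pos: [0.4211, 0.0372, 0.055]
ee_rot: [0.627, 0.778, -0.003, 0.037]
contact_force: [0.9, -1.5, 1.8]
width: 0.0565
clock: 4.9
tcp_pos: [0.4174, 0.034, 0.0465]
ee_rot: [0.629, 0.778, 0.003, 0.0]
contact_force: [1.1, -0.7, -0.8]
width: 0.0565
```

```bash
python3 -m handwheel '-0.4 1.3 -0.1 0 0 0 0.2; -0.4 1.3 -0.2 0.4 0.3 0 0.2; -0.4 1.3 -0.2 0.4 0.3 0 0.2; -0.4 1.3 -0.2 0.4 0.3 0 0.2; -0.4 1.3 -0.2 0.4 0.3 0 0.2'
python3 - <<'E'
from h import *; from cell import camera_params,readout,snapshot
np.set_printoptions(precision=4,suppress=True)
a=snapshot("wrist")[:,:,::-1];b=snapshot("side")[100:300,200:420,::-1]
cv2.imwrite("pics/w5.png",np.hstack([cv2.resize(a,(400,300)),cv2.resize(b,(330,300))]))
E
```

```text
clock: 5.4
tcp_pos: [0.4076, 0.0908, 0.0435]
ee_rot: [0.628, 0.778, 0.005, -0.001]
contact_force: [2.1, -9.8, 11.8]
width: 0.0564
```

View pics/w5.png

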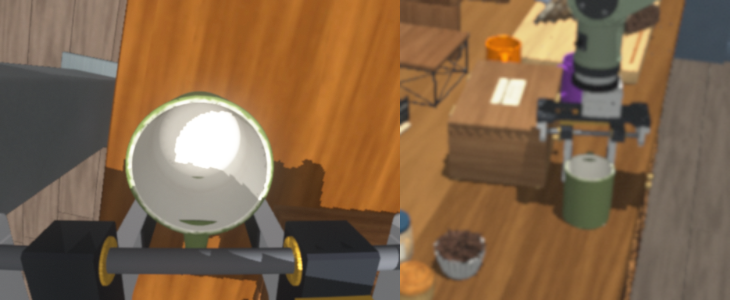

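```bash
python3 -m handwheel '0 -0.4 0.2 0 0 0 0.2; -0.2 1 0.1 0 0 0 0.2; -0.2 1 0.1 0.2 0.2 0 0.2; -0.2 1 0.1 0.2 0.2 0 0.2; -0.2 1 0.1 0.2 0.2 0 0.2'
```

```text
clock: 6.0
tcp_pos: [0.3932, 0.1307, 0.0464]
ee_rot: [0.629, 0.778, 0.004, -0.013]
contact_force: [0.9, -1.4, -0.4]
width: 0.0566
```

```bash
python3 -m handwheel '0.1 1 0.1 0 0 0 0.2; 0.1 1 0.1 0 0 0 0.2; 0.1 0.8 0.1 0 0 0 0.2; 0 0 0 0 0 0 0.2'
python3 - <<'E'
from h import *; from cell import camera_params,readout,snapshot
np.set_printoptions(precision=4,suppress=True)
c=camera_params("wrist");a=snapshot("wrist")[:,:,::-1];b=snapshot("side")[100:300,200:420,::-1]
np.save("w6.npy",c,allow_pickle=True);cv2.imwrite("pics/w6f.png",a)
cv2.imwrite("pics/w6.png",np.hstack([cv2.resize(a,(400,300)),cv2.resize(b,(330,300))]))
E
```

```text
clock: 6.4
tcp_pos: [0.3935, 0.1628, 0.0484]
ee_rot: [0.627, 0.779, 0.002, -0.014]
contact_force: [-0.6, -1.8, -0.7]
width: 0.0563
```

View pics/w6.png

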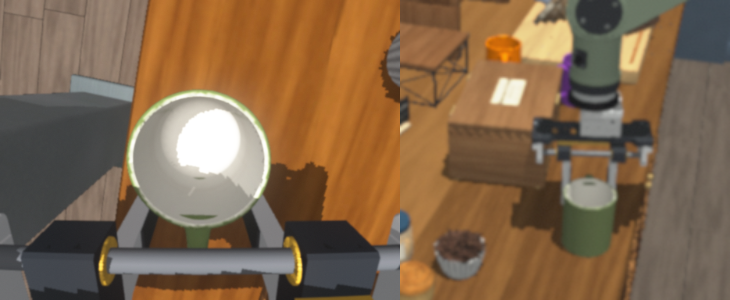

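```bash
python3 -m handwheel '0.1 -0.8 0 0 0 0 0.2; 0.2 -1.2 0 0 0 0 0.2; 0.2 -1.5 0.1 0 0 0 0.2; 0.2 -1.5 0.1 0 0 0 0.2; 0.2 -1.5 0.1 0 0 0 0.2; 0.2 -1.5 0.1 0 0 0 0.2; 0.2 -1.5 0.1 0 0 0 0.2; 0 -1 1 0 0 0 0.2;0 0 3 0 0 0 0.2;0 0 4 0 0 0 0.2;0 0 4 0 0 0 0.2;0 0 4 0 0 0 0.2; 0 0 0 0 0 0 0.2'
python3 - <<'E'
from h import *; from cell import camera_params,readout,snapshot
np.set_printoptions(precision=4,suppress=True)
o=readout.get_obs();print(o['qpos'],o['contact_force']);
c=camera_params("wrist");a=snapshot("wrist")[:,:,::-1];b=snapshot("side")[:,:,::-1]
np.save("w7.npy",c,allow_pickle=True);cv2.imwrite("pics/w7f.png",a);cv2.imwrite("pics/s7f.png",b)
cv2.imwrite("pics/w7.png",np.hstack([cv2.resize(a,(400,300)),cv2.resize(b,(400,300))]))
E
```

```text
clock: 7.8
tcp_pos: [0.4051, 0.0425, 0.2231]
ee_rot: [0.633, 0.774, 0.004, -0.015]
contact_force: [0.4, 0.8, -0.3]
width: 0.0566
[-0.1273 -0.1698  1.8879  0.022   1.4443 -0.3295] [ 0.4465  0.7826 -0.2541]
```

View pics/w7.png

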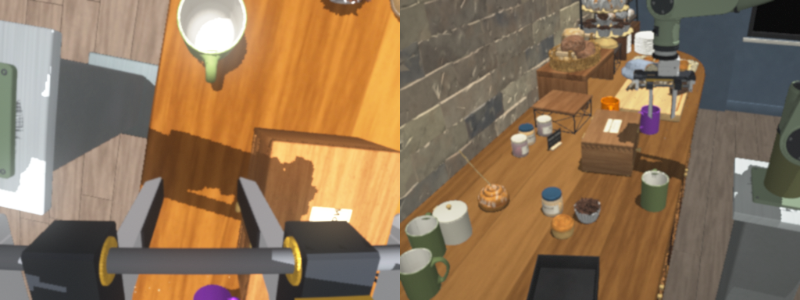

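```bash
python3 -m handwheel '-0.2 -0.8 0 0 0 -8 -1; -0.2 -0.8 0 0 0 -8 -1; -0.2 -0.8 0 0 0 -8 -1; -0.2 -0.8 0 0 0 -8 -1; -0.2 -0.8 0 0 0 -8 -1; -0.2 -0.8 0 0 0 -8 -1; -0.2 -0.8 0 0 0 -8 -1; -0.2 -0.8 0 0 0 -8 -1; -0.2 -0.8 0 0 0 -8 -1; -0.2 -0.8 0 0 0 -8 -1; -0.2 -0.8 0 0 0 -8 -1; 0 0 0 0 0 -7 -1; 0 0 0 0 0 0 -1'
python3 - <<'E'
from h import *; from cell import camera_params,readout,snapshot
np.set_printoptions(precision=4,suppress=True)
o=readout.get_obs();print(o['qpos'],o['contact_force']);
c=camera_params("wrist");a=snapshot("wrist")[:,:,::-1]
np.save("w8.npy",c,allow_pickle=True);cv2.imwrite("pics/w8.png",a)
E
```

```text
clock: 9.2
tcp_pos: [0.3565, -0.0444, 0.1903]
ee_rot: [0.999, 0.019, 0.001, -0.034]
contact_force: [0.7, 0.7, 0.8]
width: 0.0006
[-0.4277 -0.2648  2.0335  0.0632  1.4009  1.0933] [0.7167 0.6783 0.7811]
```

View pics/w8.png

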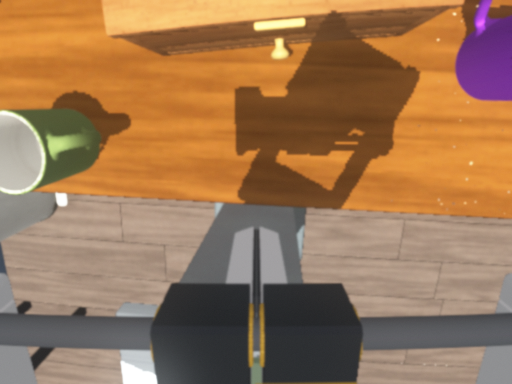

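```bash
python3 -m handwheel '0 2 1 0 -5 0 -1; 0 2 1 0 -5 0 -1;0 2 1 0 -5 0 -1;  0 0 0 0 0 0 -1;0 0 0 0 0 0 -1'
python3 - <<'E'
from h import *; from cell import camera_params,readout,snapshot
np.set_printoptions(precision=4,suppress=True)
c=camera_params("wrist");a=snapshot("wrist")[:,:,::-1]
np.save("w9.npy",c,allow_pickle=True);cv2.imwrite("pics/w9.png",a)
b=cv2.imread("pics/w8.png")
cv2.imwrite("pics/w8c.png",cv2.resize(b[0:60,90:450],(800,133),interpolation=cv2.INTER_CUBIC))
E
```

```text
clock: 9.75
tcp_pos: [0.3538, 0.0182, 0.2152]
ee_rot: [0.991, 0.031, 0.13, -0.033]
contact_force: [0.5, -0.9, 0.0]
width: 0.0007
```

View pics/w9.png

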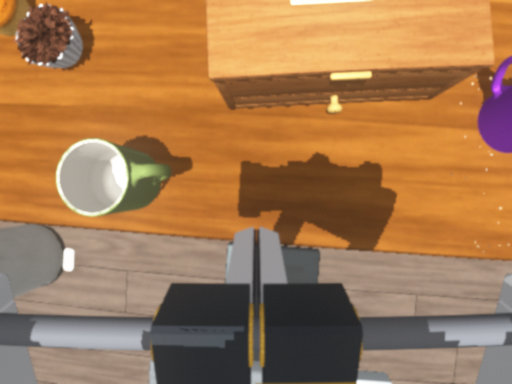

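View pics/w8c.png

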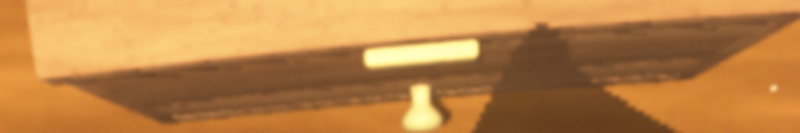

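Run:
```python
from h import *; from cell import camera_params
np.set_printoptions(precision=4,suppress=True)
C={n:np.load(f"{n}.npy",allow_pickle=True).item() for n in("w8","w9")}
P={}
for n,(x0,x1,y0,y1) in {"w8":(240,320,10,36),"w9":(320,385,66,86)}.items():
    im=cv2.imread(f"pics/{n}.png")[y0:y1,x0:x1]; im4=cv2.resize(im,None,fx=6,fy=6,interpolation=cv2.INTER_CUBIC)
    m=(im4.min(axis=2)>0)&(im4[:,:,1].astype(int)>165)&(im4[:,:,2]>190)
    k,l,st,ce=cv2.connectedComponentsWithStats(m.astype(np.uint8));
    # component elongated near centre
    cand=[i for i in range(1,k) if st[i,4]>300]; 
    for i in cand: print(n,st[i]/6,ce[i]/6+[x0,y0])
    cv2.imwrite(f"pics/{n}m.png",np.hstack([im4,np.dstack([m*255]*3).astype(np.uint8)]))
h8={"FLlid":(107,36),"lipLbot":(254,30.3),"lipRbot":(305.5,26.5),"knob":(279,58)}
h9={"FLlid":(210,77),"lipLbot":(331,80.5),"lipRbot":(371,78.5),"knob":(334,113)}
for k in h8: print(k,tri([C["w8"],C["w9"]],[h8[k],h9[k]]),onz(C["w8"],h8[k],.114),onz(C["w9"],h9[k],.114))
print("FR9",onz(C["w9"],(494,65),.123),"FL9",onz(C["w9"],(208,77),.123), onz(C["w8"],(107,36),.123))
```

```text
w8 [   0.        0.       80.       10.5    3316.6667] [272.7501  13.7051]
w8 [  13.6667    7.6667   51.8333   13.     2745.8333] [279.4394  24.1031]
w9 [   0.        0.       65.        5.     1272.1667] [346.9088  67.6907]
w9 [  10.3333    5.       41.5       8.8333 1700.6667] [350.9657  75.3444]
FLlid (array([0.4807, 0.0725, 0.1266]), np.float64(0.00022797348058345483)) [0.4828 0.0789 0.114 ] [0.4852 0.0755 0.114 ]
lipLbot (array([ 0.4867, -0.0337,  0.1186]), np.float64(0.0006211899292524219)) [ 0.4882 -0.033   0.114 ] [ 0.4878 -0.0347  0.114 ]
lipRbot (array([ 0.4916, -0.07  ,  0.1152]), np.float64(0.00010061029210658787)) [ 0.4919 -0.07    0.114 ] [ 0.4919 -0.0703  0.114 ]
knob (array([ 0.4794, -0.0521,  0.0327]), np.float64(0.0009099340728787864)) [ 0.4697 -0.0522  0.114 ] [ 0.4586 -0.0393  0.114 ]
FR9 [ 0.5089 -0.1754  0.123 ] FL9 [0.4821 0.0752 0.123 ] [0.4812 0.0742 0.123 ]
```

View pics/w8m.png

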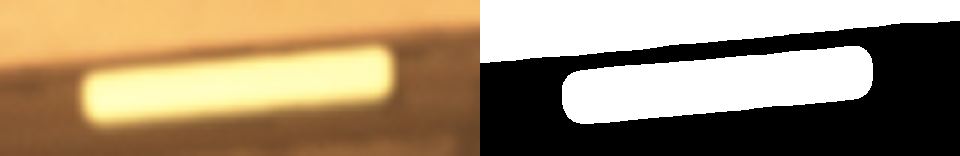

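View pics/w9m.png

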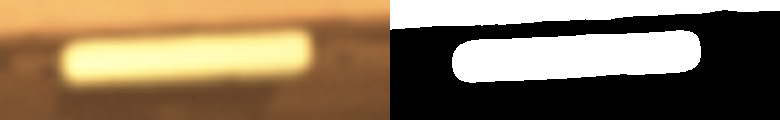

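```bash
cat > g.py <<'E'
from h import *; from cell import readout
np.set_printoptions(precision=3,suppress=True)
L=np.array([.4897,-.052,.114]);psi=np.radians(6.25)
e=np.array([np.cos(psi),np.sin(psi),0]);yc=np.array([-np.sin(psi),np.cos(psi),0])
def st(a,ownx=None,z=None,owny=0):
    o=readout.get_obs();a=np.radians(a);zt=np.cos(a)*e-np.array([0,0,np.sin(a)]);yt=-yc;xt=np.cross(yt,zt)
    M=R.from_quat(o['ee_rot']);T=R.from_matrix(np.c_[xt,yt,zt])
    d=o['tcp_pos']-L; p=[d@e*1000-87,d@yc*1000,o['tcp_pos'][2]*1000]
    zz=M.apply([0,0,1])
    print("own mm",np.array(p),"down deg",np.degrees(np.arcsin(-zz[2])),"rotvec to go",np.degrees((T*M.inv()).as_rotvec()))
    print("q",o['qpos'],"F",o['contact_force'],'t',o['clock'],'w',o['width'])
    if ownx is not None: 
        t=L+e*(ownx+87)/1000+yc*owny/1000; t[2]=z/1000; print("shift cm",(t-o['tcp_pos'])*100)
E
python3 -c "
from g import *; st(40,-160,130)"
```

```text
own mm [-214.427   84.595  215.073] down deg 74.66566078089785 rotvec to go [ -0.116 -35.166   1.212]
q [-0.355 -0.556  2.188  0.165  1.296  1.127] F [0.856 0.004 0.334] t 9.8 w 0.0005701190397073333
shift cm [ 6.331 -7.817 -8.507]
```

```bash
python3 -m handwheel '1 -1.6 0 0 -7 0.2 -1; 1 -1.6 0 0 -7 0.2 -1; 1 -1.6 0 0 -7 0.2 -1; 1 -1.6 0 0 -7 0.2 -1; 1 -1.6 0 0 -7 0.2 -1; 0 0 0 0 0 0 -1'; python3 -c "
from g import *; st(40,-160,110)"
```

```text
clock: 10.4
tcp_pos: [0.4201, -0.076, 0.2308]
ee_rot: [0.906, 0.055, 0.418, -0.021]
contact_force: [-0.8, 0.8, -0.7]
width: 0.0001
own mm [-158.766  -16.301  230.775] down deg 40.47326584625468 rotvec to go [ 0.502 -0.421 -0.493]
q [-1.039 -0.746  2.459  0.86   1.159  0.159] F [-0.777  0.767 -0.733] t 10.4 w 0.00014578556324235667
shift cm [ -0.3     1.607 -12.078]
```

```bash
cat > fk.py <<'E'
from h import *
from scipy.optimize import least_squares
D=[([-1.38847364e+00,2.07425269e-01,1.54293824e+00,0,1.39348164e+00],[0.18769609,-0.54265599,0.20429527]),
([-0.6592,-0.0166,1.7984,-0.0005,1.3674],[0.4152,-0.2129,0.1992]),
([-0.0732,0.0447,2.0733,-0.062,0.9652],[0.4222,0.038,0.0562]),
([-0.1273,-0.1698,1.8879,0.022,1.4443],[0.4051,0.0425,0.2231]),
([-0.4277,-0.2648,2.0335,0.0632,1.4009],[0.3565,-0.0444,0.1903]),
([-0.355,-0.556,2.188,0.165,1.296],[0.3538,0.0182,0.2152]),
([-1.039,-0.746,2.459,0.86,1.159],[0.4201,-0.076,0.2308])]
def fk(p,q):
    r0,d,h,L1,a,L2,Lt=p
    E=lambda ax,t:R.from_euler(ax,t)
    r1=E('z',q[0]);x=r1.apply([r0,d,h]);M=r1*E('y',q[1]);x=x+M.apply([0,0,L1]);M=M*E('y',q[2]);x=x+M.apply([a,0,L2])
    M=M*E('z',q[3])*E('y',q[4]);return x+M.apply([0,0,Lt]),M.apply([0,0,1])
def fit():
    f=lambda p:np.concatenate([fk(p,q)[0]-t for q,t in D]+[0.001*(np.array(p)-[0,.086,.3,.35,0,.3,.35])])
    return least_squares(f,[0,.086,.3,.35,0,.3,.35])
E
python3 - <<'E'
from fk import *; np.set_printoptions(precision=4,suppress=True)
s=fit();p=s.x;print(p)
for q,t in D: print(fk(p,q)[0]-t,fk(p,q)[1])
from cell import readout;o=readout.get_obs();print(R.from_quat(o['ee_rot']).as_matrix()[:,2])
E
```

```text
[0.     0.0862 0.2822 0.4553 0.0942 0.4996 0.3416]
[ 0.     -0.0001  0.    ] [-0.0004  0.0022 -1.    ]
[ 0.0001 -0.     -0.    ] [-0.0063  0.0043 -1.    ]
[-0.  0. -0.] [ 0.0553 -0.0551 -0.9969]
[-0.0001  0.0001 -0.    ] [-0.0178  0.0243 -0.9995]
[-0. -0.  0.] [ 0.0007  0.0681 -0.9977]
[-0.0001  0.0002 -0.0002] [ 0.2545  0.0743 -0.9642]
[-0.0001 -0.0001  0.0002] [ 0.7565  0.0837 -0.6486]
[ 0.756   0.0843 -0.6491]
```

```bash
cat > ik.py <<'E'
from fk import *
P=fit().x
lo=np.array([-2.73,-.86,.23,-1.11,.08])+.03;hi=np.array([2.73,2.22,2.46,4.25,2.63])-.03
L=np.array([.4897,-.052,.114]);psi=np.radians(6.25)
e=np.array([np.cos(psi),np.sin(psi),0]);yc=np.array([-np.sin(psi),np.cos(psi),0])
def ik(ownx,z,a,az=0,q0=(-.3,-.3,2.1,0,1.)):
    t=L+e*(ownx+87)/1000;t[2]=z/1000;a=np.radians(a);az=np.radians(az)
    d=np.cos(a)*(np.cos(az)*e+np.sin(az)*yc)-np.array([0,0,np.sin(a)])
    def f(q):
        x,v=fk(P,q);return np.r_[(x-t)*10,v-d]
    best=None
    for q in (q0,(-.3,-.3,2.1,0,1.),(.1,.0,2.2,-.5,.6),(-.6,-.5,2.3,.5,1.)):
        s=least_squares(f,np.clip(q,lo,hi),bounds=(lo,hi))
        if best is None or s.cost<best.cost-1e-9: best=s
    return best.x,np.linalg.norm(best.fun)
E
python3 - <<'E'
from ik import *; np.set_printoptions(precision=3,suppress=True)
for a in (20,30,40,50,60,70):
  for ox,z in((-160,110),(-110,100),(-87,100),(-75,160),(-40,220),(40,250),(110,250)):
    q,r=ik(ox,z,a); print(a,ox,z,q,"%.4f"%r)
E
```

```text
20 -160 110 [-1.389  0.421  2.43   1.22   1.41 ] 0.3744
20 -110 100 [-1.176  0.401  2.43   1.469  1.292] 0.2971
20 -87 100 [-1.069  0.363  2.43   1.585  1.22 ] 0.2544
20 -75 160 [-0.955 -0.041  2.43   1.439  1.066] 0.2446
20 -40 220 [-0.765 -0.262  2.43   1.508  0.835] 0.1132
20 40 250 [-0.527 -0.129  2.32   1.851  0.62 ] 0.0000
20 110 250 [-0.41   0.031  2.17   1.984  0.534] 0.0000
30 -160 110 [-1.143 -0.08   2.43   1.043  1.168] 0.3504
30 -110 100 [-0.947 -0.036  2.43   1.246  0.95 ] 0.2568
30 -87 100 [-0.855 -0.021  2.43   1.366  0.849] 0.2019
30 -75 160 [-0.775 -0.253  2.43   1.251  0.788] 0.1351
30 -40 220 [-0.66  -0.349  2.413  1.333  0.669] 0.0000
30 40 250 [-0.48  -0.19   2.227  1.32   0.52 ] 0.0000
30 110 250 [-0.378 -0.024  2.081  1.365  0.427] 0.0000
40 -160 110 [-0.912 -0.303  2.43   0.848  0.956] 0.2428
40 -110 100 [-0.756 -0.196  2.43   1.053  0.719] 0.1373
40 -87 100 [-0.691 -0.15   2.43   1.201  0.626] 0.0767
40 -75 160 [-0.663 -0.321  2.424  1.095  0.645] 0.0000
40 -40 220 [-0.572 -0.354  2.298  0.901  0.662] 0.0000
40 40 250 [-0.426 -0.189  2.11   0.802  0.574] 0.00
[... 515 characters left out ...]
.527 -0.201  2.299  0.498  0.671] 0.0000
60 -87 100 [-0.483 -0.142  2.252  0.484  0.643] 0.0000
60 -75 160 [-0.463 -0.228  2.172  0.393  0.785] 0.0000
60 -40 220 [-0.41  -0.223  2.034  0.324  0.892] 0.0000
60 40 250 [-0.319 -0.066  1.835  0.267  0.907] 0.0000
60 110 250 [-0.262  0.086  1.681  0.235  0.894] 0.0000
70 -160 110 [-0.519 -0.266  2.259  0.264  0.88 ] 0.0000
70 -110 100 [-0.433 -0.119  2.167  0.247  0.806] 0.0000
70 -87 100 [-0.401 -0.065  2.119  0.236  0.794] 0.0000
70 -75 160 [-0.385 -0.133  2.037  0.203  0.937] 0.0000
70 -40 220 [-0.345 -0.12   1.895  0.173  1.058] 0.0000
70 40 250 [-0.274  0.032  1.686  0.144  1.102] 0.0000
70 110 250 [-0.227  0.18   1.523  0.126  1.111] 0.0000
```

```bash
python3 -m handwheel '0.5 0.5 0.5 0 5 0 -1; 0.5 0.5 0 0 5 0 -1; 0.5 0.4 0 0 5 0 -1; 0 0.3 0 0 0 0 -1; 0 0 0 0 0 0 -1'; python3 -c "
from g import *; st(55,-130,96)"
```

```text
clock: 10.9
tcp_pos: [0.4326, -0.0617, 0.229]
ee_rot: [0.958, 0.046, 0.283, -0.029]
contact_force: [0.6, 0.5, -0.2]
width: 0.0004
own mm [-144.785   -3.404  229.014] down deg 56.93749350099674 rotvec to go [-1.465 -2.143  0.254]
q [-0.679 -0.54   2.24   0.474  1.078  0.647] F [ 0.589  0.502 -0.156] t 10.9 w 0.0004498980261952041
shift cm [  1.433   0.499 -13.301]
```

```bash
python3 -m handwheel '0.3 0.1 -2 0 0 0 -1; 0.3 0.1 -2 0 0 0 -1; 0.2 0.1 -2 0 0 0 -1; 0.2 0.1 -2 0 0 0 -1; 0.2 0.1 -2 0 0 0 -1; 0.2 0 -1.5 0 0 0 -1; 0 0 -1 0 0 0 -1; 0 0 0 0 0 0 -1'; python3 -c "
from g import *; st(55,-100,96)"
```

```text
clock: 11.7
tcp_pos: [0.4375, -0.0537, 0.0927]
ee_rot: [0.959, 0.044, 0.28, -0.031]
contact_force: [-0.4, 0.7, 0.9]
width: 0.0005
own mm [-139.028    3.963   92.667] down deg 57.319524369652676 rotvec to go [-1.753 -2.573  0.402]
q [-0.64  -0.276  2.393  0.636  0.707  0.415] F [-0.444  0.658  0.907] t 11.7 w 0.000496731084737967
shift cm [3.923 0.031 0.333]
```

```bash
python3 -m handwheel '1 0 0.1 -0.6 -0.6 0.2 -1; 1 0 0.1 -0.6 -0.6 0.2 -1; 1 -0.1 0.1 -0.6 -0.6 0 -1; 0.8 -0.1 0 0 -0.6 0 -1; 0 0 0 0 0 0 -1'
python3 - <<'E'
from g import *; st(55,-88,97)
from cell import camera_params,readout,snapshot
a=snapshot("wrist")[:,:,::-1];b=snapshot("side")[:,:,::-1]
cv2.imwrite("pics/w10.png",np.hstack([cv2.resize(a,(400,300)),cv2.resize(b[100:220,230:370],(350,300))]))
E
```

```text
clock: 12.2
tcp_pos: [0.4795, -0.0572, 0.0985]
ee_rot: [0.952, 0.052, 0.303, -0.013]
contact_force: [-0.5, 0.1, 0.0]
width: 0.0005
own mm [-97.728  -4.033  98.481] down deg 54.73553543133825 rotvec to go [0.314 0.299 0.11 ]
q [-0.563 -0.192  2.341  0.684  0.596  0.401] F [-0.479  0.1    0.024] t 12.2 w 0.0005166721779064286
shift cm [ 0.923  0.507 -0.148]
```

View pics/w10.png

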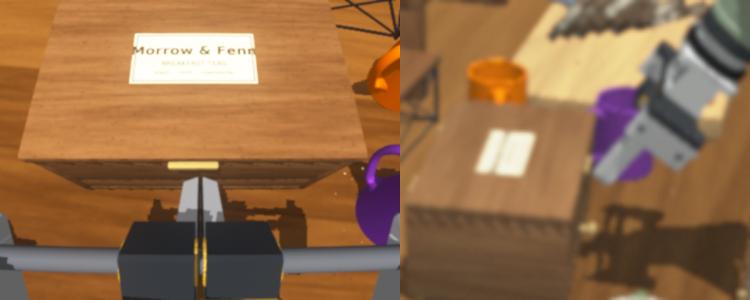

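```bash
python3 -m handwheel '0.4 0.3 -0.2 0 0 0 -1; 0.4 0.2 -0.1 0 0 0 -1; 0 0 0 0 0 0 -1'; python3 -c "
from g import *; st(55,-88,101)"
```

```text
clock: 12.6
tcp_pos: [0.487, -0.0517, 0.095]
ee_rot: [0.952, 0.052, 0.302, -0.013]
contact_force: [-1.1, -0.1, 0.5]
width: 0.0005
own mm [-89.606   0.616  95.021] down deg 54.78075088301399 rotvec to go [0.297 0.251 0.14 ]
q [-0.532 -0.166  2.329  0.684  0.568  0.422] F [-1.135 -0.054  0.547] t 12.6 w 0.00047661762983374715
shift cm [ 0.166 -0.044  0.598]
```

Now creep up to feel the lip.

```bash
python3 -m handwheel '0.2 0 0.2 0 0 0 -1; 0 0 0.3 0 0 0 -1; 0 0 0.3 0 0 0 -1; 0 0 0.3 0 0 0 -1; 0 0 0.3 0 0 0 -1'; python3 -c "
from g import *; st(55,-88,101)"
```

```text
clock: 13.1
tcp_pos: [0.4871, -0.0505, 0.1078]
ee_rot: [0.952, 0.052, 0.3, -0.015]
contact_force: [-0.3, -0.2, -1.6]
width: 0.0002
own mm [-89.42    1.781 107.793] down deg 55.044765219683214 rotvec to go [ 0.2   -0.024  0.072]
q [-0.528 -0.197  2.317  0.636  0.605  0.48 ] F [-0.283 -0.215 -1.596] t 13.1 w 0.00024422725796597743
shift cm [ 0.161 -0.162 -0.679]
```

Run:
```python
from g import *
from cell import camera_params,readout,snapshot
a=snapshot("wrist")[:,:,::-1];b=snapshot("side")[:,:,::-1]
cv2.imwrite("pics/w11.png",np.hstack([cv2.resize(a,(400,300)),cv2.resize(b[100:220,230:370],(350,300))]))
```

```text
(no output)
```

View pics/w11.png

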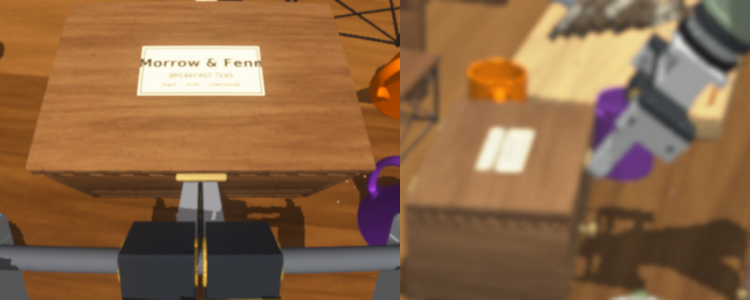

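```bash
cat > path.py <<'E'
from ik import *
def tgt(th,a=55,s=None):
    A=np.radians(a);d=np.array([np.cos(A),-np.sin(A)]);n=np.array([np.sin(A),np.cos(A)]);H=np.array([94,112.])
    if s is None: s=8+min(th/.6,1)*10
    if th<A: c=H+181*np.array([-np.cos(th),np.sin(th)])+2*np.array([np.sin(th),np.cos(th)])+s*d
    else: c=H+(181-s)*np.array([-np.cos(th),np.sin(th)])
    return c-8*n
def w(t):
    x=L+e*(t[0]+87)/1000;x[2]=t[1]/1000;return x
if __name__=="__main__":
    np.set_printoptions(precision=3,suppress=True)
    q=(-.528,-.2,2.3,.63,.6);last=None
    for th in np.arange(.05,1.76,.1):
        t=tgt(th);q,r=ik(t[0],t[1],55,0,q);x=w(t)
        print("%.2f"%th,t,"world",x,"" if last is None else (x-last)*100,q,"%.4f"%r);last=x
E
python3 path.py
```

```text
0.05 [-88.16  111.219] world [ 0.489 -0.052  0.111]  [-0.534 -0.199  2.309  0.635  0.618] 0.0000
0.15 [-85.199 127.836] world [ 0.491 -0.052  0.128] [0.294 0.032 1.662] [-0.528 -0.229  2.29   0.593  0.656] 0.0000
0.25 [-80.453 144.163] world [ 0.496 -0.051  0.144] [0.472 0.052 1.633] [-0.518 -0.251  2.265  0.557  0.691] 0.0000
0.35 [-73.959 160.023] world [ 0.503 -0.051  0.16 ] [0.646 0.071 1.586] [-0.505 -0.264  2.236  0.525  0.721] 0.0000
0.45 [-65.774 175.244] world [ 0.511 -0.05   0.175] [0.814 0.089 1.522] [-0.49  -0.269  2.204  0.497  0.746] 0.0000
0.55 [-55.968 189.661] world [ 0.521 -0.049  0.19 ] [0.975 0.107 1.442] [-0.473 -0.266  2.169  0.472  0.767] 0.0000
0.65 [-45.11  203.798] world [ 0.531 -0.047  0.204] [1.079 0.118 1.414] [-0.455 -0.258  2.132  0.448  0.786] 0.0000
0.75 [-33.301 217.507] world [ 0.543 -0.046  0.218] [1.174 0.129 1.371] [-0.437 -0.246  2.093  0.427  0.803] 0.0000
0.85 [-20.183 229.968] world [ 0.556 -0.045  0.23 ] [1.304 0.143 1.246] [-0.418 -0.229  2.052  0.407  0.817] 0.0000
0.95 [ -5.887 241.058] world [ 0.57  -0.043  0.241] [1.421 0.156 1.109] [-0
[... 274 characters left out ...]
.25 [ 36.049 262.096] world [ 0.612 -0.039  0.262] [1.51  0.165 0.59 ] [-0.349 -0.128  1.9    0.347  0.84 ] 0.0000
1.35 [ 51.749 266.454] world [ 0.628 -0.037  0.266] [1.561 0.171 0.436] [-0.332 -0.096  1.862  0.335  0.84 ] 0.0000
1.45 [ 67.805 269.224] world [ 0.644 -0.035  0.269] [1.596 0.175 0.277] [-0.317 -0.063  1.825  0.324  0.838] 0.0000
1.55 [ 84.057 270.376] world [ 0.66  -0.033  0.27 ] [1.616 0.177 0.115] [-0.302 -0.028  1.789  0.315  0.835] 0.0000
1.65 [100.343 269.9  ] world [ 0.676 -0.032  0.27 ] [ 1.619  0.177 -0.048] [-0.289  0.008  1.754  0.306  0.829] 0.0000
1.75 [116.501 267.801] world [ 0.692 -0.03   0.268] [ 1.606  0.176 -0.21 ] [-0.276  0.045  1.721  0.298  0.822] 0.0000
```

```bash
python3 -m handwheel '0.2 -0.1 0.6 0 0 0 -1; 0.15 0 0.8 0 0 0 -1; 0.2 0 0.8 0 0 0 -1; 0.25 0 0.8 0 0 0 -1; 0.3 0 0.8 0 0 0 -1; 0.3 0 0.8 0 0 0 -1'; python3 -c "
from g import *; st(55,-66,175)"
```

```text
clock: 13.8
tcp_pos: [0.4942, -0.0495, 0.1505]
ee_rot: [0.955, 0.054, 0.292, -0.016]
contact_force: [-6.0, -0.8, 0.0]
width: 0.0004
own mm [-82.303   1.974 150.508] down deg 56.0240100298156 rotvec to go [ 0.121 -1.017 -0.207]
q [-0.509 -0.264  2.251  0.515  0.721  0.633] F [-5.98  -0.814  0.023] t 13.8 w 0.0003863008292155489
shift cm [ 1.642 -0.019  2.449]
```

Run:
```python
from g import *
from cell import camera_params,readout,snapshot
a=snapshot("wrist")[:,:,::-1];b=snapshot("side")[:,:,::-1]
cv2.imwrite("pics/w12.png",np.hstack([cv2.resize(a,(400,300)),cv2.resize(b[80:220,220:370],(350,300))]))
```

```text
(no output)
```

View pics/w12.png

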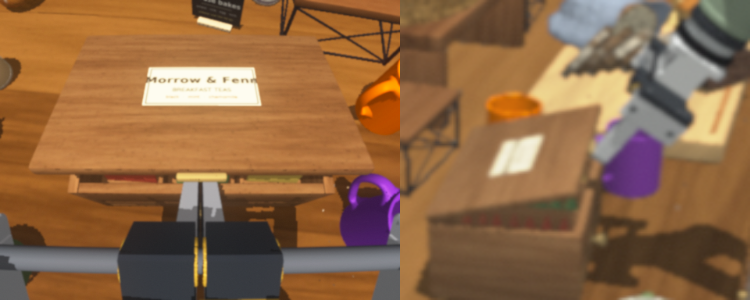

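```bash
python3 -m handwheel '0.3 0 0.8 0 -0.3 0 -1; 0.4 0 0.8 0 -0.3 0 -1; 0.4 0 0.8 0 -0.3 0 -1; 0.5 0 0.75 0 -0.3 0 -1; 0.5 0 0.75 0 -0.3 0 -1; 0.6 0 0.7 0 -0.3 0 -1'; python3 -c "
from g import *; st(55,-46,203)"
```

```text
clock: 14.5
tcp_pos: [0.5257, -0.0492, 0.205]
ee_rot: [0.949, 0.054, 0.311, -0.015]
contact_force: [-2.2, 0.7, -1.3]
width: 0.0005
own mm [-50.898  -1.169 205.012] down deg 53.69299972419669 rotvec to go [ 0.11   1.327 -0.208]
q [-0.477 -0.285  2.159  0.483  0.779  0.716] F [-2.186  0.743 -1.263] t 14.5 w 0.000485175805995689
shift cm [ 0.474  0.17  -0.201]
```

```bash
python3 -m handwheel '0.7 0.1 0.4 0 0 0 -1; 0.7 0.1 0.5 0 0.2 0 -1; 0.7 0.1 0.6 0 0.2 0 -1; 0.7 0.1 0.6 0 0.2 0 -1; 0.7 0.1 0.6 0 0.2 0 -1'
python3 - <<'E'
from g import *; st(55,-6,241)
from cell import camera_params,readout,snapshot
a=snapshot("wrist")[:,:,::-1];b=snapshot("side")[:,:,::-1]
cv2.imwrite("pics/w13.png",np.hstack([cv2.resize(a,(400,300)),cv2.resize(b[50:220,200:380],(350,300))]))
E
```

```text
clock: 15.0
tcp_pos: [0.5657, -0.0453, 0.2363]
ee_rot: [0.95, 0.053, 0.306, -0.014]
contact_force: [-2.3, -0.1, -1.2]
width: 0.0006
own mm [-10.74   -1.595 236.324] down deg 54.305262544932695 rotvec to go [ 0.236  0.724 -0.085]
q [-0.41  -0.218  2.035  0.407  0.808  0.842] F [-2.28  -0.087 -1.17 ] t 15.0 w 0.0006139444910527014
shift cm [0.454 0.21  0.468]
```

View pics/w13.png

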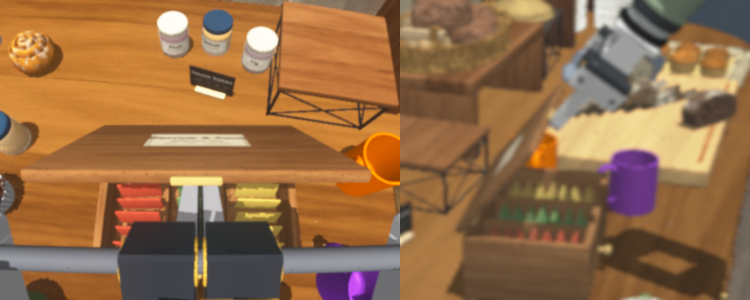

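```bash
python3 -m handwheel '0.8 0.1 0.5 0 0 0 -1; 0.8 0.1 0.5 0 0.2 0 -1; 0.8 0.1 0.3 0 0.2 0 -1; 0.8 0.1 0.3 0 0.2 0 -1; 0.8 0.1 0.3 0 0.2 0 -1; 0.8 0.1 0.2 0 0.2 0 -1'
python3 - <<'E'
from g import *; st(55,52,266)
from cell import camera_params,readout,snapshot
a=snapshot("wrist")[:,:,::-1];b=snapshot("side")[:,:,::-1]
cv2.imwrite("pics/w14.png",np.hstack([cv2.resize(a,(400,300)),cv2.resize(b[50:220,200:380],(350,300))]))
E
```

```text
clock: 15.7
tcp_pos: [0.618, -0.0388, 0.2598]
ee_rot: [0.953, 0.053, 0.298, -0.015]
contact_force: [-0.5, -0.2, 0.0]
width: 0.0005
own mm [ 41.984  -0.874 259.814] down deg 55.253732561832905 rotvec to go [ 0.242 -0.229 -0.078]
q [-0.341 -0.111  1.887  0.338  0.835  0.958] F [-0.494 -0.183  0.03 ] t 15.7 w 0.0004575152916083268
shift cm [0.986 0.196 0.619]
```

View pics/w14.png

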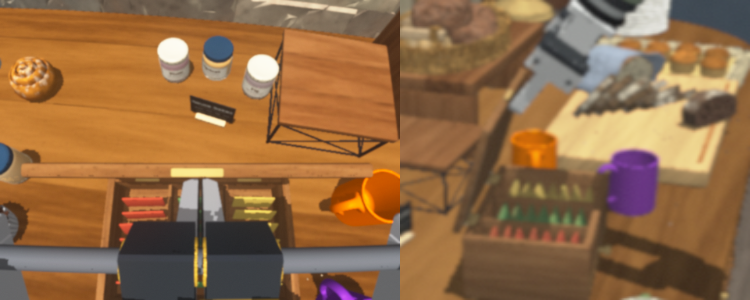

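```bash
python3 -m handwheel '0.8 0.1 0.2 0 0 0 -1; 0.8 0.1 0.2 0 0 0 -1; 0.8 0.1 0.1 0 0 0 -1; 0.8 0.1 0.1 0 0 0 -1; 0.7 0.1 0 0 0 0 -1; 0.7 0.1 0 0 0 0 -1; 0.6 0.1 0 0 0 0 -1; 0 0 0 0 0 0 -1;0 0 0 0 0 0 -1'
python3 - <<'E'
from g import *; st(55,100,266)
from cell import camera_params,readout,snapshot
a=snapshot("wrist")[:,:,::-1];b=snapshot("side")[:,:,::-1]
cv2.imwrite("pics/w15.png",np.hstack([cv2.resize(a,(400,300)),cv2.resize(b[50:220,200:380],(350,300))]))
E
```

```text
clock: 16.7
tcp_pos: [0.6751, -0.0308, 0.2654]
ee_rot: [0.953, 0.053, 0.298, -0.015]
contact_force: [-1.4, -0.6, 0.7]
width: 0.0005
own mm [ 99.608   0.845 265.435] down deg 55.26929099174279 rotvec to go [ 0.202 -0.249 -0.106]
q [-0.286  0.012  1.758  0.301  0.824  1.03 ] F [-1.408 -0.566  0.652] t 16.7 w 0.00045948594078302026
shift cm [ 0.048 -0.08   0.057]
```

View pics/w15.png

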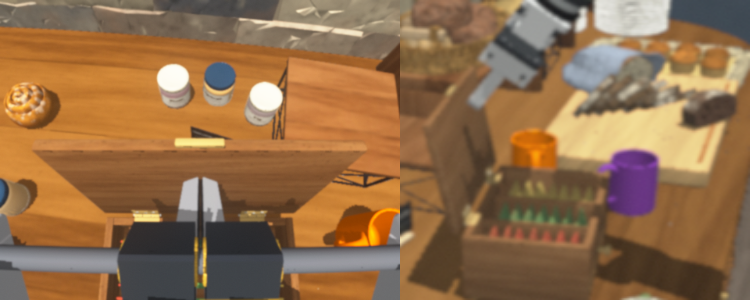

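```bash
python3 -m handwheel '-1 -0.1 0.5 0 0 0 -1; -2 -0.2 1 0 0 0 -1; -2.5 -0.3 1.5 0 0 0 -1; -2.5 -0.3 1.5 0 0 0 -1; -2.5 -0.3 1.5 0 0 0 -1; -2.5 -0.3 1.5 0 0 0 -1; -2.5 -0.3 1.5 0 0 0 -1; 0 0 0 0 0 0 -1; 0 0 0 0 0 0 -1'
python3 - <<'E'
from g import *; st(55)
from cell import camera_params,readout,snapshot
c=camera_params("wrist");np.save("w16.npy",c,allow_pickle=True)
a=snapshot("wrist")[:,:,::-1];b=snapshot("side")[:,:,::-1];cv2.imwrite("pics/s16.png",b);cv2.imwrite("pics/sc16.png",snapshot("scene")[:,:,::-1]);cv2.imwrite("pics/w16f.png",a)
cv2.imwrite("pics/w16.png",np.hstack([cv2.resize(a,(400,300)),cv2.resize(b,(400,300))]))
E
```

```text
clock: 17.7
tcp_pos: [0.5083, -0.0487, 0.3596]
ee_rot: [0.953, 0.054, 0.299, -0.013]
contact_force: [0.3, -0.1, -0.0]
width: 0.0003
own mm [-68.162   1.267 359.569] down deg 55.16084259981783 rotvec to go [ 0.427 -0.117 -0.06 ]
q [-0.485 -0.446  1.935  0.353  1.151  0.911] F [ 0.271 -0.102 -0.006] t 17.7 w 0.0003481183127054369
```

View pics/w16.png

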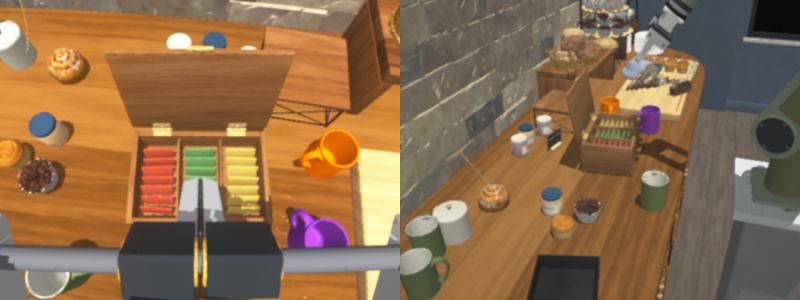

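View pics/sc16.png

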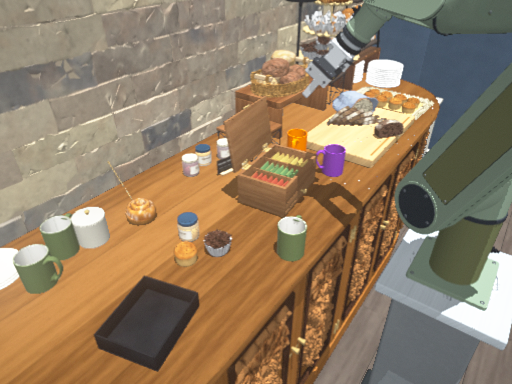

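```bash
python3 - <<'E'
from g import *; from cell import camera_params
S,D=camera_params("scene"),camera_params("side")
C=L+.087*e; C[2]=0
X=[]
for n,c,f,(x0,x1,y0,y1) in (("sc",S,"sc16",(270,312,214,264)),("si",D,"s16",(300,350,205,275))):
    h=cv2.cvtColor(cv2.imread(f"pics/{f}.png"),cv2.COLOR_BGR2HSV);m=cv2.inRange(h,(33,50,30),(85,255,220))[y0:y1,x0:x1]
    ys,xs=np.where(m>0);b=ys.max();u=xs[ys>=b-1].mean()+x0
    p=onz(c,(u,b+y0+.5),0);v=p-c['position'];v[2]=0;v/=np.linalg.norm(v);ax=p+.038*v;d=ax-C
    print(n,"mug axis",ax,"own",d@e,d@yc)
# lid: top lip in the wrist view, intersect with plane own y=0.. -> lip line
c=np.load("w16.npy",allow_pickle=True).item()
for th in (1.45,1.55,1.65,1.75):
    H=L+.181*e;H[2]=.112
    q=H+.181*(-np.cos(th)*e+np.sin(th)*np.array([0,0,1]))+.002*(np.sin(th)*e+np.cos(th)*np.array([0,0,1]))
    print(th,proj(c,q))
E
python3 -c "
import cv2
a=cv2.imread('pics/w16f.png')[30:100,130:400];cv2.imwrite('pics/w16c.png',cv2.resize(a,None,fx=2.9,fy=2.9))"
```

```text
sc mug axis [0.386 0.186 0.   ] own -0.16454668084512833 0.24759683073173072
si mug axis [0.383 0.187 0.   ] own -0.16737607940309193 0.24918301904903128
1.45 [256.813 105.147]
1.55 [256.856  88.502]
1.65 [256.881  73.692]
1.75 [256.888  60.965]
```

View pics/w16c.png

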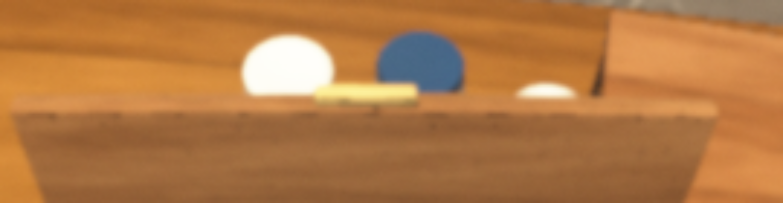

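The lip is at wrist rows 59–66. A lid at its 1.75 rad stop predicts row 61, so the lid is fully open. The mug's axis is 248 mm to the left in the chest's frame, and its handle end is at about 180 mm, past the chest's side at 127 mm. The hand is clear.

```bash
python3 -c "
from cell import order
print(order.finish_job())"
```

```text
the job is handed in; nothing more can be done
None
```

The job is done and handed in at about 18 s. The mug was moved first, then the lid was opened.

- **Mug:** I pushed it left along the sideboard with the two fingers part-open on either side of its handle. It stayed upright and was neither lifted nor gripped. It now stands about 248 mm to the left of the chest's middle (both fixed cameras agree to 2 mm). Its handle end is about 50 mm past the chest's side.
- **Lid:** I tipped it up by the middle of the lip with the shut fingertips and pushed it over backwards. After I let go, the lip showed at the image row that fits the 1.75 rad stop, so the lid stays open by itself. The hand is clear, with no contact force.
- **Other things:** in the last pictures the bun, jam jar, muffin and the orange and purple mugs look unmoved; I judged this by eye and did not measure it.

**What went less well:** for a moment during the mug push the wrist force rose to about 15 N, because I was pressing down slightly while pushing. I eased off and finished the push at about 2 N. I first tried tilting the tool to 40° below horizontal to get under the lip, but that brought the elbow joint right up to its range limit (2.459 of 2.46). I used 55° instead.

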